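Open the recessed cover of the rinse trough with its lifting key

ROBOT

A 6-joint arm with a two-finger parallel gripper is mounted at the origin on the work surface. World frame = base frame: x ahead of the robot, y to its left, z up, the work surface at z = 0. Lengths are in m, angles in degrees, forces in N, time in s.
With the tool pointing down it reaches from about 0.3 to 0.75 m from the base axis. Payload 8.5 kg.
Tool frame: the origin (TCP) lies at the very end of the fingers, on their centre line; the grasp point (between the pads) lies 19 mm behind it (env.hold_point_z is the distance from the TCP to the grasp point, in m); z points along the fingers, y is the line along which they close (so a half turn about z gives the same grasp; the last joint's range is limited). The gripper opens to 85 mm and grips with 20 to 120 N. Pads are 22 mm wide; open, the fingers measure 114 mm over their backs; the gripper's body (76 mm by 85 mm) begins 54 mm behind the grasp point. The pads swing forward as they close: fully open they stand 13 mm farther back than shut.
Start: joints at [-77.023, 21.807, 74.336, -0, 83.858, -12.336], TCP at [0.235, -0.497, 0.231] pointing down, gripper open.
Joint ranges: [-178.18, 178.18], [-50.72, 133.34], [12.68, 142.11], [-81.47, 261.47], [9.98, 163.14], [-165.26, 165.26]. Speed limits (degrees/s): [136.94, 136.94, 180, 180, 180, 180].

INTERFACE

Orientations are given as a 3x3 rotation matrix whose columns are the frame's x, y, z axes.
In Python, from rig import env, optics gives the robot as it stands.
- The arm moves only by the shell command python3 -m jog 'ROWS' [OPENING] [FORCE]. ROWS is JSON, a list of rows, each an object with "linear": the shift along the tool's x, y, z in units of 40 mm (1.0 is 40 mm), a list of three; "roll": the turn about the tool's z in units of 5 degrees (1.0 is 5 degrees). A call has 1 to 12 rows; each row shifts and turns the commanded pose from where the row before left it, along the tool's axes as they then stand; what a row does not reach is not made up. A row lasts 1/12 s, in which the tool goes at most 41.7 mm and 7.16 degrees, less where a joint would pass 70% of its speed; a pose out of reach is approached as far as the arm can. A call is refused whole if a number of a shift passes 1 or a number of a turn 1, either way. A call with a gripper value outside its range is refused whole. OPENING is the opening, from -1 (shut) to 1 (fully open), set as the call begins (- or left out, the last holds). The fingers move at their own pace and stop on an object; FORCE is the grip in N (left out, the last holds). Time passes only in rows, so rows that do not move let the fingers close. It gives the time, the measured TCP pose, the force, the opening and the grip force at its end, in the units of the state.
- env.observe(): the state, without advancing time (a new reading comes with each control period).
- optics.get_image(name): name is "scene" or "top" or "wrist"; returns the picture (384x512x3 uint8, red, green, blue); there is no depth.
- optics.calibration(name): a dict with "fov_y" (degrees; the focal length in pixels is half the picture's height over the tangent of half this angle, whatever the lens; pixels are square), "cx", "cy" (the principal point, pixels), "T" (4x4, takes a point from camera to world coordinates). Camera axes: x right, y down, z forward; pixel columns grow to the right and rows downward; lengths in m; the calibration is good to about 2 mm. A picture is of the moment at which its call begins: read the wrist's pose just before it. calibration takes no time and is no camera call; for the wrist camera it gives the pose at the moment of the call.
- env.close_job(): hands the job in; it is judged then, once.
The state is a dict: "time_s": time; "q": joint angles; "qvel": joint speeds; "joint_efforts": joint torques, N m; "position": TCP position; "tool_rot": TCP orientation; "ft_force": force on the tool from outside, world axes, zero at the start; "wrist_torque": the same for the moment, N m; "grip_width": finger opening in m; "gripper_force": force on a finger pad.
Only numpy, scipy, OpenCV 4.12 (cv2) and the standard library are available. Lean on these libraries where they do the work, as an engineer would, in place of code of your own. Each camera call takes 0.05 s, during which the arm holds its last target. There are 200 camera calls.

TASK

Open the rinse trough: first lift the wooden hand-rest bar that lies across it and lay it, without dropping it, on the bench clear of the trough. Then take the T-handled lifting key from its wooden block, put its foot through the slot of the recessed cover, give it a quarter turn so that it hooks underneath, lift the cover off its seat and slide it along its channels until the well is fully uncovered and the cover lies flat on the upper ledges, leaving the key standing in the cover's slot; never touch the cover with the gripper, and leave the tin, the jar and the stone slab where they are.

Things in the scene. Friction and masses are not known exactly. Their poses are not given: they have to be found in the camera images.
- trough: Fixed steel rinse trough, 176 (x) x 306 (y) x 78 mm high, open on top. Origin: centre of its underside on the bench; z up, y along the channels. Its -y half is the covered well; the cover opens to +y. Inside, 156 mm between the long walls; end walls at y -143 and +143 mm. Between the ledges it is open, 132 mm wide, down to its floor at 6 mm, over its whole length.
- seat_point (a point): On the trough: where the cover's origin is when closed (trough x 0, y -75, z 34 mm). The seat is a 12 mm wide ledge along each long wall, top 34 mm above the bench, from y -143 to -7 mm.
- open_point (a point): On the trough: where the cover's origin belongs when fully open (trough x 0, y +69, z 48 mm). From y -7 to +143 mm the ledges are higher, tops at 48 mm: the upper ledges. The step blocks the cover until it has risen 14 mm.
- lip (a point): On the trough: underside of the lip of the -x wall, at mid-length (trough x -74, y 0, z 72 mm). Lips run along both long walls, reach 8 mm inwards, tops at 78 mm, and stop the cover rising more than 30 mm from its seat.
- tap (a point): On the trough: top of a fixed brass tap 142 mm high standing beside the trough at its well end (trough x +112, y -140 mm; this point at z 139 mm); its spout reaches 40 mm from it towards the well. An obstacle.
- cover: Loose ribbed aluminium cover plate, 150 (x) x 130 (y) x 8 mm, 0.3 to 0.6 kg, lying recessed on its seat in the well, axes parallel to the trough's, 3 mm play all round. Origin: centre of its underside. A through slot, 50 mm along its x and 17 mm along its y, is in its middle.
- cover_slot (a point): Centre of the cover's slot at its top face (8 mm above the cover's origin).
- key: Lifting key, steel with a wooden T-handle, 0.24 to 0.36 kg, starts standing in its block. Origin: centre of the underside of its foot; z up along the round stem, 12 mm thick; x along the foot and along the handle bar (they are parallel). 91 mm tall.
- key_grip (a point): Centre of the key's handle bar (83 mm above the key's origin). Bar 100 (key x) x 14 (y) x 16 mm.
- key_foot (a point): Centre of the key's foot (4 mm above the key's origin). Foot 46 (key x) x 12 (y) x 8 mm: it passes the cover's slot only when its x lies along the slot; turned a quarter either way below the cover it hooks under it.
- key_flange (a point): Centre of the underside of the key's round flange (19 mm above the key's origin), 54 mm across, 6 mm thick. The flange comes to rest on the cover's top when the foot is through; then 3 mm remain between the foot's top and the cover's underside.
- key_block: Fixed wooden block 90 x 90 x 34 mm with a slot 52 (along its x) x 18 mm in the middle, in which the key stands, flange on the block's top, foot in the slot, key x along block x: pull the key straight up at least 20 mm to free it. Origin: centre of its underside. It stands left or right of the trough.
- rest_bar: Loose plain wooden bar, 200 (x) x 30 (y) x 24 mm, 0.11 kg, lying across the lips of the trough (underside 78 mm above the bench) over its open +y half, where it blocks the key's way. Origin: centre of its underside; x along it.
- bar_middle (a point): Centre of the wooden bar (12 mm above its origin). The bench at x 0.55 to 0.65 m, y 0.25 to 0.47 m (left of the trough) is always clear.
- ink_tin: Loose red tin, 84 mm across, 100 mm high, bystander; origin at the centre of its underside.
- jar: Loose amber jar, 60 mm across, 110 mm high, bystander beyond the trough; origin at the centre of its underside.
- stone: Loose limestone slab 200 (x) x 150 (y) x 50 mm, bystander to the right of the trough; origin at the centre of its underside.
Things that resemble listed ones, but are neither listed nor needed, are in the scene too. Of the things like the rest_bar, leave any that is red; of the rest the smaller one is meant.

How it is judged:
By the outcome, as a careful person would: the job done as asked, in the order asked, and still so for the second after the job is handed in, with the robot touching nothing.
It also fails if it takes over 72 s, if anything falls off the work surface, if the arm or the gripper's body presses on something with over 40 N, if the wrist force passes 120 N, or if a joint passes its speed limit or range.

## Working session

There is one attempt and no reset: what is moved stays moved. The work goes in short steps, Python scripts to look and compute and a shell command to move; the robot and the scene stay as the last step left them, time stands still between calls to the robot, and variables do not carry over. Pictures are saved under pics/ and viewed, at most 10 in all, crops included, and the job is handed in when it is done.

```bash
ls; mkdir -p pics; python3 - <<'E'
from rig import env, optics
import cv2
s=env.observe();print(s)
for n in("top","scene"):
    im=optics.get_image(n);cv2.imwrite(f"pics/{n}0.png",im[:,:,::-1]);c=optics.calibration(n);print(n,c)
E
```

```text
pics
{'time_s': 0.0, 'q': array([-7.70238673e+01,  2.18413175e+01,  7.43856991e+01,  1.60251664e-03,
        8.38562566e+01, -1.23351425e+01]), 'qvel': array([-0.00799498, -0.01298547,  0.06105704, -0.01025782,  0.0500242 ,
       -0.01541214]), 'joint_efforts': array([ 1.06987170e-04, -4.48462272e+01, -2.31281716e+01, -1.62318720e-04,
        4.85858196e-03,  2.09554963e-05]), 'position': array([ 0.23508833, -0.49690623,  0.23070314]), 'tool_rot': array([[ 9.03999772e-01,  4.27532833e-01, -2.99253638e-04],
       [ 4.27532804e-01, -9.03998716e-01,  1.42252173e-03],
       [ 3.37649843e-04, -1.41390007e-03, -9.99998943e-01]]), 'ft_force': array([-0.19142346, -0.95494336, -0.16264185]), 'wrist_torque': array([ 0.02607443,  0.03915323, -0.02522986]), 'gripper_force': 0.0, 'grip_width': 0.08524250895497677}
top {'fov_y': 45.92688344022519, 'cx': 249.40058780654073, 'cy': 194.32301829058775, 'T': array([[-0.01811455, -0.98791451,  0.15393762,  0.31158399],
       [-0.99982792,  0.01728246, -0.00674195, -0.00603574],
       [ 0.00400005, -0.15403325, -0.98805757,  1.43855176],
       [ 0.        ,  0.        ,  0.        ,  1.        ]])}
scene {'fov_y': 47.414179299429186, 'cx': 251.83705283015604, 'cy': 189.55894797671752, 'T': array([[-0.29548777,  0.71956356, -0.62842284,  1.3143568 ],
       [ 0.95531373,  0.22800254, -0.18812367,  0.21062207],
       [ 0.00791506, -0.65592921, -0.75478091,  1.0793545 ],
       [ 0.        ,  0.        ,  0.        ,  1.        ]])}
```

View pics/top0.png

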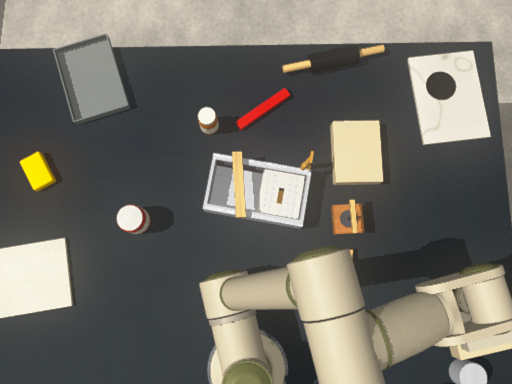

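View pics/scene0.png

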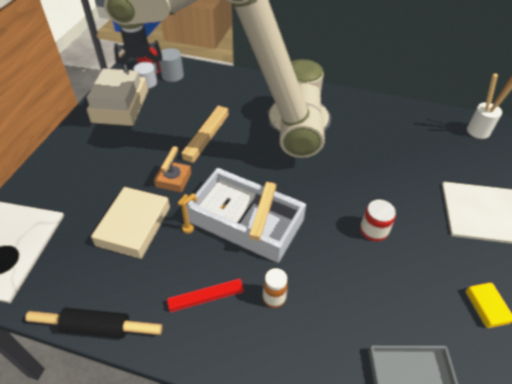

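Bar-like things: wooden bar on the trough (top 239,184 / scene 263,210), red bar (top 263,109 / scene 205,296, excluded), wooden bar on the bench near the robot (scene 206,133, partly hidden in top at 352,255). The one lying on the trough looks smaller, and I'll check that in a crop. The trough is at about (258,190) in top, the cover slot at (280,196), the key block at (348,218), the tap at (308,160).

```bash
cat > h.py <<'E'
import numpy as np, cv2
from rig import env, optics
def ray(c,u,v):
    f=192/np.tan(np.radians(c["fov_y"]/2)); d=c["T"][:3,:3]@np.array([(u-c["cx"])/f,(v-c["cy"])/f,1]); return c["T"][:3,3],d
def at_z(c,u,v,z):
    o,d=ray(c,u,v); return o+d*(z-o[2])/d[2]
def proj(c,p):
    f=192/np.tan(np.radians(c["fov_y"]/2)); q=c["T"][:3,:3].T@(np.asarray(p,float)-c["T"][:3,3]); return f*q[0]/q[2]+c["cx"],f*q[1]/q[2]+c["cy"]
E
python3 - <<'E'
import cv2,numpy as np
a=cv2.imread("pics/top0.png")[145:240,195:375];b=cv2.imread("pics/scene0.png")[100:260,140:320]
a=cv2.resize(a,None,fx=4.4,fy=4.4,interpolation=cv2.INTER_CUBIC)
b=cv2.resize(b,None,fx=3.7,fy=3.7,interpolation=cv2.INTER_CUBIC)
cv2.imwrite("pics/ctop.png",a);cv2.imwrite("pics/cscene.png",b)
E
```

```text
(no output)
```

View pics/ctop.png

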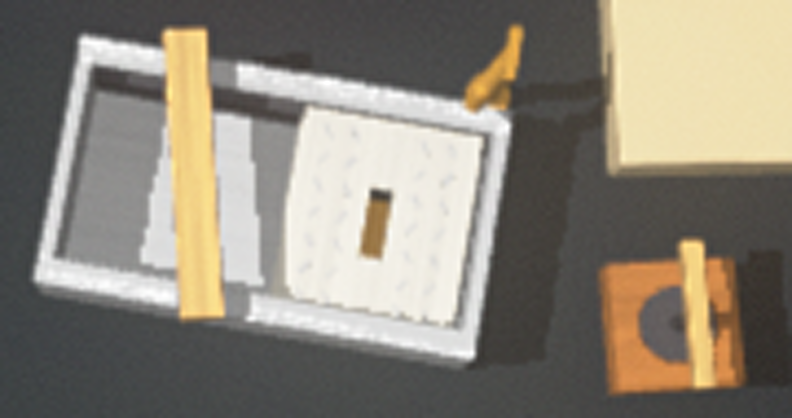

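View pics/cscene.png

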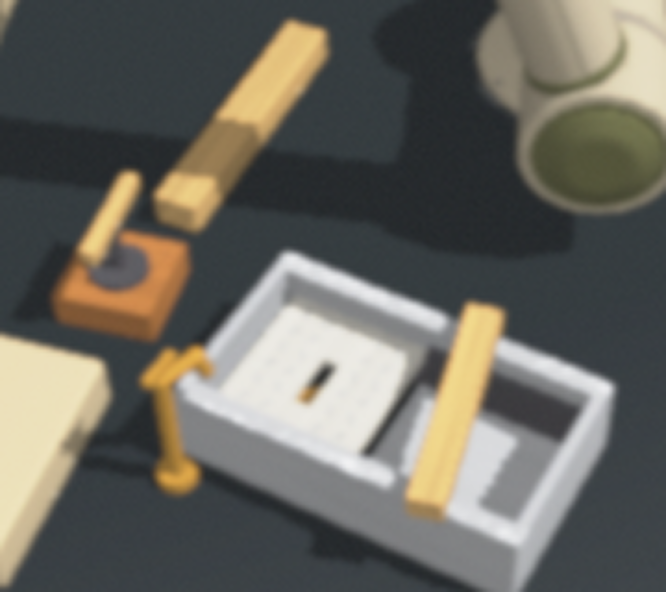

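The bar on the trough (crop 193,175) is thinner than the wooden one on the bench near the robot, so it is the smaller non-red bar and the one meant. The trough's well end is towards world −y (tap at crop 510,60), and the key's handle runs from crop (690,241) to (702,385).

```bash
python3 - <<'E'
from h import *
c=optics.calibration("top")
def P(l,z): return np.array([at_z(c,u/4.4+194.6,v/4.4+144.6,z)[:2] for u,v in l])
def rect(n,l,z,info):
    p=P(l,z); m=p.mean(0); print(n,m.round(4),"sides",[round(float(np.linalg.norm(p[i]-p[(i+1)%4])),4) for i in range(4)],info)
    d=(p[1]-p[0])+(p[2]-p[3]); e=(p[0]-p[3])+(p[1]-p[2])
    print("  dir01",np.degrees(np.arctan2(d[1],d[0])).round(2),"dir30",np.degrees(np.arctan2(e[1],e[0])).round(2))
rect("trough",[(80,36),(511,115),(475,362),(36,285)],.078,"306,176")
rect("bar",[(163,30),(207,28),(223,318),(182,321)],.102,"30,200")
rect("block",[(601,265),(737,258),(745,388),(610,393)],.034,"90")
rect("cover",[(305,107),(485,136),(460,325),(287,295)],.042,"130,150")
rect("slot",[(370,188),(392,191),(382,258),(360,255)],.042,"17,50")
k=P([(690,241),(702,385)],.106);d=k[0]-k[1];print("key",k.mean(0),np.linalg.norm(d),np.degrees(np.arctan2(d[1],d[0])))
E
```

```text
trough [ 0.5376 -0.0391] sides [0.3061, 0.1745, 0.3053, 0.1778] 306,176
  dir01 -101.31 dir30 -10.22
bar [0.5522 0.0166] sides [0.0303, 0.2009, 0.0277, 0.2017] 30,200
  dir01 -87.59 dir30 2.57
block [ 0.4485 -0.32  ] sides [0.0971, 0.0924, 0.0953, 0.0909] 90
  dir01 -88.47 dir30 0.81
cover [ 0.5301 -0.1171] sides [0.1301, 0.1369, 0.1235, 0.136] 130,150
  dir01 -100.62 dir30 -8.09
slot [ 0.5245 -0.1111] sides [0.0158, 0.0487, 0.0157, 0.0487] 17,50
  dir01 -98.87 dir30 -10.01
key [ 0.45003758 -0.31964211] 0.09734859742413869 1.701422868777113
```

```bash
cat > go.py <<'E'
import sys
from h import *
x,y,z,yaw=map(float,sys.argv[1:5]); s=env.observe(); p=s["position"]; R=s["tool_rot"]
cur=np.degrees(np.arctan2(R[1,0],R[0,0])); roll=(cur-yaw+180)%360-180
c,n=np.cos(np.radians(yaw)),np.sin(np.radians(yaw)); d=np.array([x,y,z])-p
print("t",s["time_s"],"pos",p.round(4),"yaw",cur.round(2),"tilt",np.degrees(np.arccos(-R[2,2])).round(2),"q6",s["q"][5].round(0))
print("roll units",round(roll/5,3),"after-roll shift units",np.round(np.array([c*d[0]+n*d[1],n*d[0]-c*d[1],-d[2]])/.04,3))
E
python3 go.py .552 .017 .231 2.5
```

```text
t 0.1 pos [ 0.2351 -0.4969  0.2308] yaw 25.31 tilt 0.08 q6 -12.0
roll units 4.563 after-roll shift units [ 8.475e+00 -1.249e+01 -5.000e-03]
```

```bash
python3 -m jog '[{"linear":[0,0,0],"roll":0.9},{"linear":[0,0,0],"roll":0.9},{"linear":[0,0,0],"roll":0.9},{"linear":[0,0,0],"roll":0.9},{"linear":[0,0,0],"roll":0.96},{"linear":[0.2,-0.3,0],"roll":0},{"linear":[0.4,-0.6,0],"roll":0},{"linear":[0.5,-0.7,0],"roll":0},{"linear":[0.5,-0.7,0],"roll":0},{"linear":[0.5,-0.7,0],"roll":0},{"linear":[0.5,-0.7,0],"roll":0},{"linear":[0.5,-0.7,0],"roll":0}]' 1 40
python3 -m jog '[{"linear":[0.5,-0.75,0],"roll":0},{"linear":[0.5,-0.75,0],"roll":0},{"linear":[0.5,-0.75,0],"roll":0},{"linear":[0.5,-0.75,0],"roll":0},{"linear":[0.5,-0.75,0],"roll":0},{"linear":[0.5,-0.75,0],"roll":0},{"linear":[0.5,-0.75,0],"roll":0},{"linear":[0.5,-0.75,0],"roll":0},{"linear":[0.5,-0.75,0],"roll":0},{"linear":[0.4,-0.6,0],"roll":0},{"linear":[0.3,-0.45,0],"roll":0},{"linear":[0.2,-0.3,0],"roll":0}]'
python3 go.py .552 .017 .14 2.5
python3 - <<'E'
from h import *
c=optics.calibration("wrist");im=optics.get_image("wrist");cv2.imwrite("pics/w1.png",cv2.resize(im[:,:,::-1],None,fx=1.5,fy=1.5));np.save("w1.npy",c,allow_pickle=True)
print({k:np.round(v,3) for k,v in c.items()})
E
```

```text
time_s: 1.1
position: [0.3519, -0.3135, 0.2312]
tool_rot: [[0.999, 0.046, -0.0], [0.046, -0.999, 0.001], [-0.0, -0.001, -1.0]]
ft_force: [0.3, 0.1, 0.5]
grip_width: 0.0854
gripper_force: 0.0
time_s: 2.1
position: [0.5531, 0.0201, 0.231]
tool_rot: [[0.999, 0.048, -0.001], [0.048, -0.999, 0.001], [-0.001, -0.001, -1.0]]
ft_force: [0.0, -0.2, 0.9]
grip_width: 0.086
gripper_force: 0.0
t 2.1 pos [0.5531 0.0201 0.231 ] yaw 2.76 tilt 0.05 q6 77.0
roll units 0.053 after-roll shift units [-0.03   0.077  2.274]
{'fov_y': np.float64(70.426), 'cx': np.float64(260.432), 'cy': np.float64(197.933), 'T': array([[ 0.049, -0.956, -0.29 ,  0.627],
       [-0.999, -0.047, -0.013,  0.024],
       [-0.001,  0.29 , -0.957,  0.373],
       [ 0.   ,  0.   ,  0.   ,  1.   ]])}
```

View pics/w1.png

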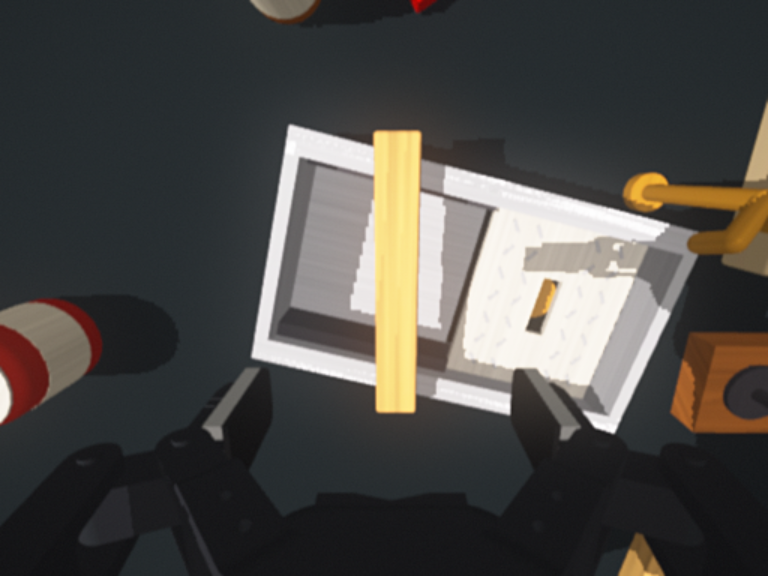

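The wrist view shows the bar running from (397,131) to (396,412), the slot at about (543,306) and the trough corners, all unobstructed. I'll compare these with the top-camera estimates.

```bash
python3 - <<'E'
from h import *
c=np.load("w1.npy",allow_pickle=True).item()
def rect(n,l,z):
    p=np.array([at_z(c,u/1.5,v/1.5,z)[:2] for u,v in l]); d=(p[1]-p[0])+(p[2]-p[3]); e=(p[0]-p[3])+(p[1]-p[2])
    print(n,p.mean(0).round(4),[round(float(np.linalg.norm(p[i]-p[(i+1)%4])),4) for i in range(4)],np.degrees(np.arctan2(d[1],d[0])).round(2),np.degrees(np.arctan2(e[1],e[0])).round(2))
rect("bar",[(375,131),(420,131),(415,412),(376,412)],.102)
rect("slot",[(543,278),(560,283),(543,335),(527,330)],.042)
rect("trough",[(290,125),(697,232),(615,433),(252,358)],.078)
E
```

```text
bar [0.5532 0.0163] [0.0278, 0.1984, 0.0296, 0.1985] -87.17 2.65
slot [ 0.5243 -0.1114] [0.0153, 0.0478, 0.0151, 0.0474] -104.33 -8.1
trough [ 0.5405 -0.0384] [0.2968, 0.1714, 0.3061, 0.1762] -100.64 -9.57
```

Both cameras agree. Next I descend to TCP z ≈ 0.074 and grip the bar.

```bash
python3 -m jog '[{"linear":[0,0.09,0.3],"roll":0},{"linear":[0,0,0.5],"roll":0},{"linear":[0,0,0.6],"roll":0},{"linear":[0,0,0.6],"roll":0},{"linear":[0,0,0.6],"roll":0},{"linear":[0,0,0.5],"roll":0},{"linear":[0,0,0.4],"roll":0},{"linear":[0,0,0.3],"roll":0},{"linear":[0,0,0.12],"roll":0},{"linear":[0,0,0],"roll":0}]'
python3 -m jog '[{"linear":[0,0,0],"roll":0},{"linear":[0,0,0],"roll":0},{"linear":[0,0,0],"roll":0},{"linear":[0,0,0],"roll":0},{"linear":[0,0,0],"roll":0},{"linear":[0,0,0],"roll":0},{"linear":[0,0,0],"roll":0},{"linear":[0,0,0],"roll":0},{"linear":[0,0,0],"roll":0}]' -1 40
```

```text
time_s: 2.98
position: [0.5522, 0.0139, 0.0737]
tool_rot: [[0.999, 0.045, -0.002], [0.045, -0.999, 0.0], [-0.002, -0.001, -1.0]]
ft_force: [-0.9, -0.2, -0.3]
grip_width: 0.0856
gripper_force: 0.0
time_s: 3.73
position: [0.5533, 0.0137, 0.0752]
tool_rot: [[0.999, 0.044, 0.001], [0.044, -0.999, -0.0], [0.001, 0.0, -1.0]]
ft_force: [-1.3, 0.7, 6.3]
grip_width: 0.0295
gripper_force: 40.8
```

The grip is secure, but the tips reach below the bar's underside and wouldn't clear the bench. I'll regrasp 8 mm higher before lifting.

```bash
python3 -m jog '[{"linear":[0,0,0],"roll":0},{"linear":[0,0,0],"roll":0},{"linear":[0,0,0],"roll":0},{"linear":[0,0,0],"roll":0},{"linear":[0,-0.05,-0.1],"roll":0},{"linear":[0,0,-0.1],"roll":0},{"linear":[0,0,0],"roll":0}]' -0.2
python3 -m jog '[{"linear":[0,0,0],"roll":0},{"linear":[0,0,0],"roll":0},{"linear":[0,0,0],"roll":0},{"linear":[0,0,0],"roll":0},{"linear":[0,0,0],"roll":0},{"linear":[0,0,0],"roll":0}]' -1 50
python3 -m jog '[{"linear":[0,0,-0.1],"roll":0},{"linear":[0,0,-0.2],"roll":0},{"linear":[0,0,-0.4],"roll":0},{"linear":[0,0,-0.6],"roll":0},{"linear":[0,0,-0.6],"roll":0},{"linear":[0,0,-0.4],"roll":0},{"linear":[0,0,-0.2],"roll":0},{"linear":[0,0,0],"roll":0}]'
python3 go.py .60 .35 .01 2.5
python3 - <<'E'
from h import *
im=optics.get_image("top");cv2.imwrite("pics/t2.png",im[:,:,::-1])
E
```

```text
time_s: 4.32
position: [0.5534, 0.0157, 0.0835]
tool_rot: [[0.999, 0.044, 0.002], [0.044, -0.999, -0.0], [0.002, 0.0, -1.0]]
ft_force: [0.6, -0.1, -1.0]
grip_width: 0.0343
gripper_force: 0.0
time_s: 4.82
position: [0.5534, 0.0156, 0.0834]
tool_rot: [[0.999, 0.044, 0.002], [0.044, -0.999, -0.0], [0.002, 0.0, -1.0]]
ft_force: [-1.1, -0.1, 6.4]
grip_width: 0.0286
gripper_force: 50.5
time_s: 5.48
position: [0.5535, 0.0156, 0.1843]
tool_rot: [[0.999, 0.044, 0.003], [0.044, -0.999, -0.001], [0.003, 0.001, -1.0]]
ft_force: [-0.5, 0.5, -1.5]
grip_width: 0.0288
gripper_force: 49.5
t 5.4833 pos [0.5535 0.0156 0.1843] yaw 2.52 tilt 0.19 q6 77.0
roll units 0.003 after-roll shift units [ 1.526 -8.302  4.358]
```

```bash
python3 -m jog '[{"linear":[0,0,0],"roll":-0.5},{"linear":[0,0,0],"roll":-1},{"linear":[0,0,0],"roll":-1},{"linear":[0,0,0],"roll":-1},{"linear":[0,0,0],"roll":-1},{"linear":[0,0,0],"roll":-1},{"linear":[0,0,0],"roll":-1},{"linear":[0,0,0],"roll":-1},{"linear":[0,0,0],"roll":-1},{"linear":[0,0,0],"roll":-1},{"linear":[0,0,0],"roll":-1},{"linear":[0,0,0],"roll":-1}]'
python3 -m jog '[{"linear":[0,0,0],"roll":-1},{"linear":[0,0,0],"roll":-1},{"linear":[0,0,0],"roll":-1},{"linear":[0,0,0],"roll":-1},{"linear":[0,0,0],"roll":-1},{"linear":[0,0,0],"roll":-1},{"linear":[0.2,0,0],"roll":0},{"linear":[0.5,0.1,0],"roll":0},{"linear":[0.7,0.1,0],"roll":0},{"linear":[0.7,0.1,0],"roll":0},{"linear":[0.7,0.1,0],"roll":0},{"linear":[0.7,0.1,0],"roll":0}]'
python3 -m jog '[{"linear":[0.7,0.1,0],"roll":0},{"linear":[0.7,0.1,0],"roll":0},{"linear":[0.7,0.1,0],"roll":0},{"linear":[0.7,0.1,0],"roll":0},{"linear":[0.7,0.1,0],"roll":0},{"linear":[0.7,0.1,0],"roll":0},{"linear":[0.6,0.1,0],"roll":0},{"linear":[0.4,0,0],"roll":0},{"linear":[0.2,0,0],"roll":0},{"linear":[0,0,0],"roll":0}]'
python3 go.py .60 .36 .01 90; python3 -c "
from rig import env;print(env.observe()['q'].round(1))"
```

```text
time_s: 6.53
position: [0.5523, 0.0157, 0.1809]
tool_rot: [[0.496, 0.868, -0.003], [0.868, -0.496, 0.001], [-0.001, -0.003, -1.0]]
ft_force: [0.0, 0.5, -0.3]
grip_width: 0.0288
gripper_force: 49.5
time_s: 7.53
position: [0.5724, 0.1575, 0.1814]
tool_rot: [[0.003, 1.0, -0.002], [1.0, -0.003, 0.0], [0.0, -0.002, -1.0]]
ft_force: [0.5, 0.0, -1.2]
grip_width: 0.0288
gripper_force: 49.5
time_s: 8.37
position: [0.6, 0.3734, 0.181]
tool_rot: [[-0.001, 1.0, -0.002], [1.0, 0.001, -0.001], [-0.001, -0.002, -1.0]]
ft_force: [-0.1, 0.2, -2.0]
grip_width: 0.0289
gripper_force: 49.5
t 8.3667 pos [0.6    0.3734 0.181 ] yaw 90.03 tilt 0.12 q6 22.0
roll units 0.006 after-roll shift units [-3.340e-01  1.000e-03  4.276e+00]
[22.3 40.1 49.7  0.  90.3 22.3]
```

```bash
python3 -m jog '[{"linear":[-0.15,0,0.4],"roll":0},{"linear":[-0.15,0,0.6],"roll":0},{"linear":[0,0,0.6],"roll":0},{"linear":[0,0,0.6],"roll":0},{"linear":[0,0,0.6],"roll":0},{"linear":[0,0,0.6],"roll":0},{"linear":[0,0,0.4],"roll":0},{"linear":[0,0,0.25],"roll":0},{"linear":[0,0,0.12],"roll":0},{"linear":[0,0,0.06],"roll":0},{"linear":[0,0,0],"roll":0}]'
python3 -m jog '[{"linear":[0,0,0.04],"roll":0},{"linear":[0,0,0.03],"roll":0},{"linear":[0,0,0.02],"roll":0},{"linear":[0,0,0],"roll":0}]'
```

```text
time_s: 9.28
position: [0.6012, 0.3595, 0.0138]
tool_rot: [[0.0, 1.0, 0.001], [1.0, -0.0, 0.0], [0.0, 0.001, -1.0]]
ft_force: [0.7, -0.8, -0.5]
grip_width: 0.0287
gripper_force: 49.6
time_s: 9.62
position: [0.6009, 0.3597, 0.01]
tool_rot: [[-0.0, 1.0, 0.0], [1.0, 0.0, 0.0], [0.0, 0.0, -1.0]]
ft_force: [0.8, -0.2, -0.7]
grip_width: 0.029
gripper_force: 49.6
```

```bash
python3 -m jog '[{"linear":[0,0,0.03],"roll":0},{"linear":[0,0,0.03],"roll":0},{"linear":[0,0,0.03],"roll":0},{"linear":[0,0,0.02],"roll":0},{"linear":[0,0,0],"roll":0}]'
```

```text
time_s: 10.03
position: [0.6009, 0.3597, 0.0055]
tool_rot: [[-0.0, 1.0, 0.0], [1.0, 0.0, 0.0], [0.0, 0.0, -1.0]]
ft_force: [0.1, -0.3, 1.5]
grip_width: 0.0292
gripper_force: 49.7
```

```bash
python3 -m jog '[{"linear":[0,0,0.02],"roll":0},{"linear":[0,0,0.01],"roll":0},{"linear":[0,0,0],"roll":0}]'
python3 -m jog '[{"linear":[0,0,0],"roll":0},{"linear":[0,0,0],"roll":0},{"linear":[0,0,0],"roll":0},{"linear":[0,0,0],"roll":0},{"linear":[0,0,-0.1],"roll":0},{"linear":[0,0,-0.3],"roll":0},{"linear":[0,0,-0.6],"roll":0},{"linear":[0,0,-0.8],"roll":0},{"linear":[0,0,-0.8],"roll":0},{"linear":[0,0,-0.8],"roll":0},{"linear":[0,0,-0.8],"roll":0},{"linear":[0,0,-0.6],"roll":0}]' 0.1
python3 go.py .45 -.32 .22 1.7
```

```text
time_s: 10.28
position: [0.6009, 0.3597, 0.0055]
tool_rot: [[-0.0, 1.0, 0.001], [1.0, 0.0, 0.0], [0.0, 0.001, -1.0]]
ft_force: [-3.1, -0.7, 8.6]
grip_width: 0.029
gripper_force: 50.8
time_s: 11.28
position: [0.6011, 0.3598, 0.2007]
tool_rot: [[-0.0, 1.0, 0.004], [1.0, 0.0, 0.002], [0.002, 0.004, -1.0]]
ft_force: [0.8, -0.4, -0.0]
grip_width: 0.0469
gripper_force: 0.0
t 11.2833 pos [0.6011 0.3598 0.2007] yaw 90.02 tilt 0.25 q6 21.0
roll units 17.664 after-roll shift units [-4.279 16.876 -0.482]
```

```bash
python3 -m jog '[{"linear":[0,0.2,0],"roll":1},{"linear":[0,0,0],"roll":1},{"linear":[0,0,0],"roll":1},{"linear":[0,0,0],"roll":1},{"linear":[0,0,0],"roll":1},{"linear":[0,0,0],"roll":1},{"linear":[0,0,0],"roll":1},{"linear":[0,0,0],"roll":1},{"linear":[0,0,0],"roll":1},{"linear":[0,0,0],"roll":1},{"linear":[0,0,0],"roll":1},{"linear":[0,0,0],"roll":1}]' 1
python3 -m jog '[{"linear":[0,0,0],"roll":1},{"linear":[0,0,0],"roll":1},{"linear":[0,0,0],"roll":1},{"linear":[0,0,0],"roll":1},{"linear":[0,0,0],"roll":1},{"linear":[-0.1,0.4,-0.1],"roll":0.7},{"linear":[-0.2,0.7,-0.1],"roll":0},{"linear":[-0.2,0.8,-0.1],"roll":0},{"linear":[-0.2,0.8,-0.1],"roll":0},{"linear":[-0.2,0.8,-0.1],"roll":0},{"linear":[-0.2,0.8,0],"roll":0},{"linear":[-0.2,0.8,0],"roll":0}]'
python3 -m jog '[{"linear":[-0.25,0.8,0],"roll":0},{"linear":[-0.25,0.8,0],"roll":0},{"linear":[-0.25,0.8,0],"roll":0},{"linear":[-0.25,0.8,0],"roll":0},{"linear":[-0.25,0.8,0],"roll":0},{"linear":[-0.25,0.8,0],"roll":0},{"linear":[-0.25,0.8,0],"roll":0},{"linear":[-0.25,0.8,0],"roll":0},{"linear":[-0.25,0.8,0],"roll":0},{"linear":[-0.25,0.8,0],"roll":0},{"linear":[-0.25,0.7,0],"roll":0},{"linear":[-0.1,0.5,0],"roll":0}]'
python3 go.py .45 -.32 .19 1.7
```

```text
time_s: 12.28
position: [0.6088, 0.3597, 0.1974]
tool_rot: [[0.868, 0.496, 0.001], [0.496, -0.868, 0.0], [0.001, 0.0, -1.0]]
ft_force: [-0.9, -0.7, 0.1]
grip_width: 0.0852
gripper_force: 0.0
time_s: 13.28
position: [0.5627, 0.1528, 0.2176]
tool_rot: [[1.0, 0.027, 0.002], [0.027, -1.0, 0.0], [0.002, -0.0, -1.0]]
ft_force: [0.7, 0.4, 0.8]
grip_width: 0.0858
gripper_force: 0.0
time_s: 14.28
position: [0.4579, -0.219, 0.2173]
tool_rot: [[1.0, 0.025, 0.001], [0.025, -1.0, -0.001], [0.001, 0.001, -1.0]]
ft_force: [0.4, 0.3, 0.8]
grip_width: 0.0853
gripper_force: 0.0
t 14.2833 pos [ 0.4579 -0.219   0.2173] yaw 1.42 tilt 0.09 q6 50.0
roll units -0.057 after-roll shift units [-0.273  2.518  0.683]
```

```bash
python3 -m jog '[{"linear":[-0.05,0.4,0],"roll":-0.06},{"linear":[-0.05,0.6,0],"roll":0},{"linear":[-0.05,0.6,0],"roll":0},{"linear":[-0.05,0.5,0],"roll":0},{"linear":[-0.05,0.28,0],"roll":0},{"linear":[0,0,0],"roll":0},{"linear":[0,0,0],"roll":0}]'
python3 - <<'E'
from h import *
c=optics.calibration("wrist");im=optics.get_image("wrist");cv2.imwrite("pics/w2.png",cv2.resize(im[:,:,::-1],None,fx=1.5,fy=1.5,interpolation=cv2.INTER_CUBIC));np.save("w2.npy",c,allow_pickle=True)
E
```

```text
time_s: 14.87
position: [0.4519, -0.3118, 0.2165]
tool_rot: [[1.0, 0.031, 0.0], [0.031, -1.0, 0.0], [0.0, -0.0, -1.0]]
ft_force: [0.3, 0.3, -0.5]
grip_width: 0.0854
gripper_force: 0.0
```

View pics/w2.png

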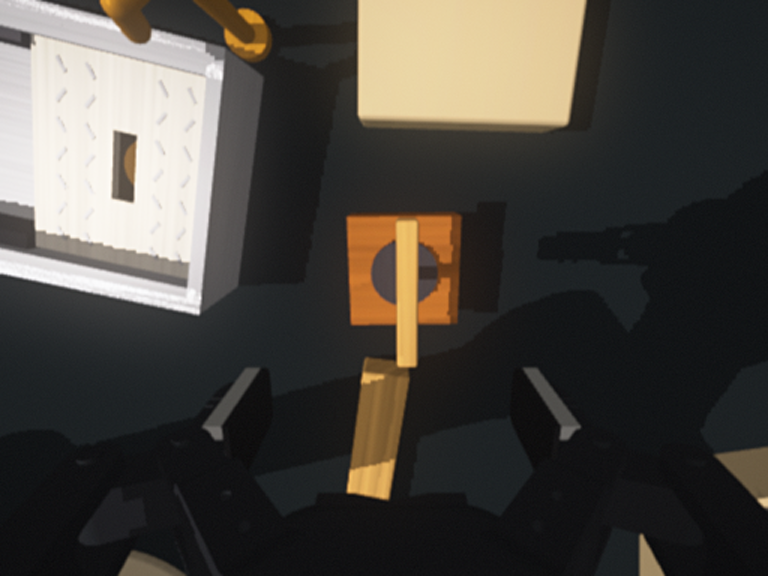

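The handle's top face runs from (405,221) to (407,366) and the flange centre is at about (404,272). The large wooden bar lies on the bench behind it, near (380,430).

```bash
python3 - <<'E'
from h import *
c=np.load("w2.npy",allow_pickle=True).item()
g=lambda u,v,z:at_z(c,u/1.5,v/1.5,z)[:2]
a,b=g(405.5,221,.106),g(407,366,.106);d=a-b
print("key",(a+b)/2,np.linalg.norm(d),np.degrees(np.arctan2(d[1],d[0])))
print("flange",g(404.5,272,.04)); print("slot",g(124,166,.042))
E
python3 go.py .450 -.3203 .079 1.7
```

```text
key [ 0.44956795 -0.32198926] 0.09780290401984043 3.0286385379459717
flange [ 0.45079508 -0.32286837]
slot [ 0.52495247 -0.11214571]
t 14.9167 pos [ 0.452  -0.3113  0.2165] yaw 1.83 tilt 0.02 q6 41.0
roll units 0.026 after-roll shift units [-0.056  0.224  3.438]
```

```bash
python3 -m jog '[{"linear":[-0.05,0.12,0.2],"roll":0},{"linear":[0,0.12,0.4],"roll":0},{"linear":[0,0,0.5],"roll":0},{"linear":[0,0,0.6],"roll":0},{"linear":[0,0,0.6],"roll":0},{"linear":[0,0,0.5],"roll":0},{"linear":[0,0,0.4],"roll":0},{"linear":[0,0,0.2],"roll":0},{"linear":[0,0,0.04],"roll":0},{"linear":[0,0,0],"roll":0},{"linear":[0,0,0],"roll":0}]'
python3 -m jog '[{"linear":[0,0,0],"roll":0},{"linear":[0,0,0],"roll":0},{"linear":[0,0,0],"roll":0},{"linear":[0,0,0],"roll":0},{"linear":[0,0,0],"roll":0},{"linear":[0,0,0],"roll":0},{"linear":[0,0,0],"roll":0},{"linear":[0,0,0],"roll":0},{"linear":[0,0,0],"roll":0},{"linear":[0,0,0],"roll":0},{"linear":[0,0,0],"roll":0}]' -1 90
python3 go.py .450 -.3203 .2 1.7
```

```text
time_s: 15.83
position: [0.4507, -0.322, 0.0794]
tool_rot: [[0.999, 0.032, 0.001], [0.032, -0.999, -0.001], [0.001, 0.001, -1.0]]
ft_force: [0.6, 0.5, 0.1]
grip_width: 0.0859
gripper_force: 0.0
time_s: 16.75
position: [0.4504, -0.3221, 0.0788]
tool_rot: [[1.0, 0.032, 0.0], [0.032, -1.0, -0.001], [0.0, 0.001, -1.0]]
ft_force: [-0.6, -1.2, 4.0]
grip_width: 0.0125
gripper_force: 88.3
t 16.75 pos [ 0.4504 -0.3221  0.0788] yaw 1.81 tilt 0.04 q6 40.0
roll units 0.022 after-roll shift units [-0.008 -0.045 -3.03 ]
```

```bash
python3 -m jog '[{"linear":[0,0,-0.1],"roll":0},{"linear":[0,0,-0.2],"roll":0},{"linear":[0,0,-0.3],"roll":0},{"linear":[0,0,-0.5],"roll":0},{"linear":[0,0,-0.6],"roll":0},{"linear":[0,0,-0.6],"roll":0},{"linear":[0,0,-0.5],"roll":0},{"linear":[0,0,-0.2],"roll":0.5},{"linear":[0,0,0],"roll":1},{"linear":[0,0,0],"roll":0.96},{"linear":[0,0,0],"roll":0}]'
python3 go.py .5245 -.1114 .17 -10.5
```

```text
time_s: 17.67
position: [0.4501, -0.3214, 0.1987]
tool_rot: [[0.983, -0.185, -0.0], [-0.185, -0.983, 0.001], [-0.0, -0.001, -1.0]]
ft_force: [0.7, 0.1, -3.7]
grip_width: 0.0124
gripper_force: 87.9
t 17.6667 pos [ 0.4501 -0.3214  0.1987] yaw -10.65 tilt 0.05 q6 53.0
roll units -0.029 after-roll shift units [ 0.872 -5.501  0.718]
```

```bash
python3 -m jog '[{"linear":[0.07,-0.3,0],"roll":0},{"linear":[0.1,-0.6,0],"roll":0},{"linear":[0.1,-0.7,0],"roll":0},{"linear":[0.1,-0.7,0],"roll":0},{"linear":[0.1,-0.7,0],"roll":0},{"linear":[0.1,-0.7,0],"roll":0},{"linear":[0.1,-0.7,0],"roll":0},{"linear":[0.1,-0.6,0],"roll":0},{"linear":[0.1,-0.4,0.2],"roll":0},{"linear":[0,-0.1,0.3],"roll":0},{"linear":[0,0,0.3],"roll":0},{"linear":[0,0,0],"roll":0}]'
python3 go.py .5245 -.1114 .115 -10.5
python3 - <<'E'
from h import *
c=optics.calibration("wrist");im=optics.get_image("wrist");cv2.imwrite("pics/w3.png",cv2.resize(im[:,:,::-1],None,fx=1.5,fy=1.5,interpolation=cv2.INTER_CUBIC));np.save("w3.npy",c,allow_pickle=True)
E
```

```text
time_s: 18.67
position: [0.5235, -0.1101, 0.1644]
tool_rot: [[0.984, -0.178, -0.004], [-0.178, -0.984, 0.002], [-0.005, -0.001, -1.0]]
ft_force: [-0.0, -0.3, -2.1]
grip_width: 0.0126
gripper_force: 88.0
t 18.6667 pos [ 0.5235 -0.1101  0.1644] yaw -10.28 tilt 0.28 q6 76.0
roll units 0.044 after-roll shift units [0.03  0.028 1.236]
```

View pics/w3.png

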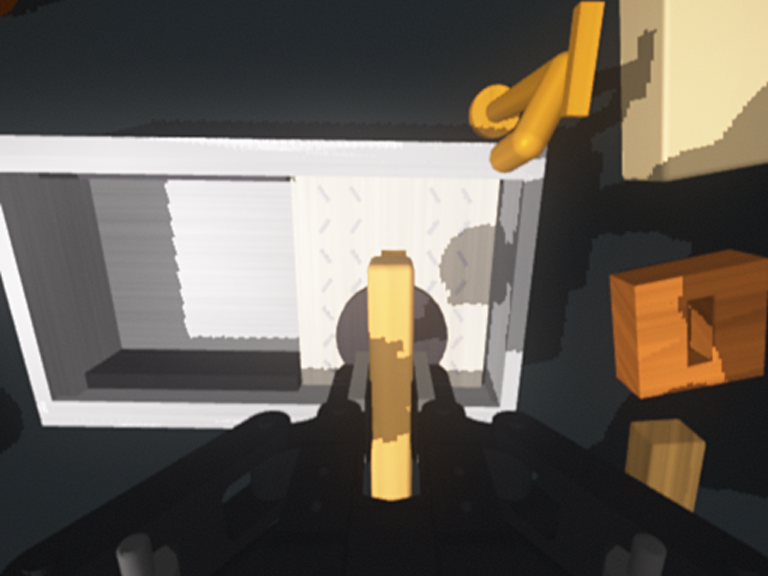

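```bash
python3 - <<'E'
from h import *
c=np.load("w3.npy",allow_pickle=True).item()
x=np.array([.983,-.182,0]); s=np.array([.5245,-.1114,.042]);y=np.array([.182,.983,0])
for k in(-1,1): print("slot far corner px",np.array(proj(c,s+.025*x+k*.0085*y))*1.5)
print("edge from px",at_z(c,393/1.5,251/1.5,.042))
k=np.array([.5235,-.1101,.1256]);print("flange edges px",[np.array(proj(c,k+e*.027*y))*1.5 for e in(-1,1)],"far",np.array(proj(c,k+.027*x))*1.5)
print("handle far end",np.array(proj(c,k*[1,1,0]+[0,0,.1916]+.05*x))*1.5)
E
```

```text
slot far corner px [405.8535037  249.12769806]
slot far corner px [379.86602297 249.00232407]
edge from px [ 0.54779891 -0.11581524  0.042     ]
flange edges px [array([447.33085991, 335.71023572]), array([334.18214468, 335.1454245 ])] far [391.01810969 280.70095895]
handle far end [391.09038734 262.16678361]
```

The slot's far edge (380–405, 251) and the flange (336–448) match their predicted pixels to about 1 mm. I'll lower to just above the slot.

```bash
python3 -m jog '[{"linear":[0.03,0.03,0.2],"roll":0.04},{"linear":[0,0,0.3],"roll":0},{"linear":[0,0,0.3],"roll":0},{"linear":[0,0,0.25],"roll":0},{"linear":[0,0,0.1],"roll":0},{"linear":[0,0,0],"roll":0},{"linear":[0,0,0],"roll":0}]'
python3 go.py .5245 -.1114 .0865 -10.5
```

```text
time_s: 19.3
position: [0.5258, -0.1135, 0.121]
tool_rot: [[0.983, -0.185, 0.001], [-0.185, -0.983, -0.0], [0.001, 0.0, -1.0]]
ft_force: [0.9, -0.1, -3.2]
grip_width: 0.0124
gripper_force: 88.0
t 19.3 pos [ 0.5258 -0.1135  0.121 ] yaw -10.69 tilt 0.04 q6 76.0
roll units -0.038 after-roll shift units [-0.041 -0.045  0.863]
```

```bash
python3 -m jog '[{"linear":[-0.035,-0.05,0],"roll":0},{"linear":[0,0,0],"roll":0},{"linear":[0,0,0.1],"roll":0},{"linear":[0,0,0.15],"roll":0},{"linear":[0,0,0.15],"roll":0},{"linear":[0,0,0.1],"roll":0},{"linear":[0,0,0.05],"roll":0},{"linear":[0,0,0],"roll":0}]'
python3 go.py .5245 -.1114 .0865 -10.5
```

```text
time_s: 19.97
position: [0.5243, -0.1109, 0.0978]
tool_rot: [[0.983, -0.185, -0.001], [-0.185, -0.983, 0.0], [-0.001, -0.0, -1.0]]
ft_force: [-0.4, -0.1, -2.6]
grip_width: 0.0122
gripper_force: 88.1
t 19.9667 pos [ 0.5243 -0.1109  0.0978] yaw -10.69 tilt 0.07 q6 76.0
roll units -0.038 after-roll shift units [0.007 0.01  0.283]
```

The foot has entered the slot with no contact force, so I continue down to the flange.

```bash
python3 -m jog '[{"linear":[0,0,0.08],"roll":0},{"linear":[0,0,0.08],"roll":0},{"linear":[0,0,0.06],"roll":0},{"linear":[0,0,0.03],"roll":0},{"linear":[0,0,0],"roll":0}]'
python3 -m jog '[{"linear":[0,0,0.02],"roll":0},{"linear":[0,0,0.02],"roll":0},{"linear":[0,0,0],"roll":0}]'
```

```text
time_s: 20.38
position: [0.5244, -0.1109, 0.0882]
tool_rot: [[0.983, -0.185, -0.0], [-0.185, -0.983, 0.0], [-0.001, -0.0, -1.0]]
ft_force: [0.3, -0.2, -2.8]
grip_width: 0.0124
gripper_force: 88.1
time_s: 20.63
position: [0.5245, -0.111, 0.0869]
tool_rot: [[0.983, -0.185, 0.0], [-0.185, -0.983, -0.0], [0.0, 0.0, -1.0]]
ft_force: [1.3, 0.7, -2.1]
grip_width: 0.0125
gripper_force: 88.1
```

```bash
python3 -m jog '[{"linear":[0,0,-0.02],"roll":0},{"linear":[0,0,0],"roll":-0.5},{"linear":[0,0,0],"roll":-0.8},{"linear":[0,0,0],"roll":-0.8},{"linear":[0,0,0],"roll":-0.8},{"linear":[0,0,0],"roll":-0.8},{"linear":[0,0,0],"roll":-0.8},{"linear":[0,0,0],"roll":-0.8},{"linear":[0,0,0],"roll":-0.8},{"linear":[0,0,0],"roll":-0.8},{"linear":[0,0,0],"roll":-0.8},{"linear":[0,0,0],"roll":-0.8}]'
python3 go.py .5245 -.1114 .088 79.5
```

```text
time_s: 21.63
position: [0.5245, -0.111, 0.0879]
tool_rot: [[0.848, 0.53, 0.0], [0.53, -0.848, -0.0], [0.0, 0.0, -1.0]]
ft_force: [-0.1, -0.6, -2.5]
grip_width: 0.0124
gripper_force: 88.0
t 21.6333 pos [ 0.5245 -0.111   0.0879] yaw 32.01 tilt 0.01 q6 33.0
roll units -9.498 after-roll shift units [-0.009  0.001 -0.003]
```

```bash
python3 -m jog '[{"linear":[0,0,0],"roll":-0.9},{"linear":[0,0,0],"roll":-0.9},{"linear":[0,0,0],"roll":-0.9},{"linear":[0,0,0],"roll":-0.9},{"linear":[0,0,0],"roll":-0.9},{"linear":[0,0,0],"roll":-0.9},{"linear":[0,0,0],"roll":-0.9},{"linear":[0,0,0],"roll":-0.9},{"linear":[0,0,0],"roll":-0.8},{"linear":[0,0,0],"roll":-0.7},{"linear":[0,0,0],"roll":-0.5},{"linear":[0,0,0],"roll":0}]'
python3 go.py .5245 -.1114 .1105 79.3
```

```text
time_s: 22.63
position: [0.5245, -0.111, 0.0879]
tool_rot: [[0.21, 0.978, 0.0], [0.978, -0.21, -0.0], [-0.0, 0.0, -1.0]]
ft_force: [0.3, 0.4, -2.3]
grip_width: 0.0122
gripper_force: 88.0
t 22.6333 pos [ 0.5245 -0.111   0.0879] yaw 77.9 tilt 0.01 q6 -13.0
roll units -0.279 after-roll shift units [-0.01   0.001 -0.566]
```

```bash
python3 -m jog '[{"linear":[0,0,0],"roll":-0.28},{"linear":[0,0,-0.03],"roll":0},{"linear":[0,0,-0.03],"roll":0},{"linear":[0,0,-0.04],"roll":0},{"linear":[0,0,-0.06],"roll":0},{"linear":[0,0,-0.08],"roll":0},{"linear":[0,0,-0.1],"roll":0},{"linear":[0,0,-0.1],"roll":0},{"linear":[0,0,-0.08],"roll":0},{"linear":[0,0,-0.05],"roll":0},{"linear":[0,0,0],"roll":0},{"linear":[0,0,0],"roll":0}]'
python3 go.py .5517 .0297 .111 79.3
python3 - <<'E'
from h import *
a=optics.get_image("scene")[100:280,140:340];b=optics.get_image("top")[140:240,190:330]
cv2.imwrite("pics/l1.png",np.vstack([cv2.resize(a,(400,360)),cv2.resize(b,(400,240),interpolation=cv2.INTER_CUBIC)])[:,:,::-1])
E
```

```text
time_s: 23.63
position: [0.5245, -0.111, 0.1106]
tool_rot: [[0.187, 0.982, 0.0], [0.982, -0.187, -0.0], [-0.0, 0.0, -1.0]]
ft_force: [-0.3, 0.1, -5.4]
grip_width: 0.0125
gripper_force: 87.9
t 23.6333 pos [ 0.5245 -0.111   0.1106] yaw 79.22 tilt 0.01 q6 -14.0
roll units -0.017 after-roll shift units [ 3.582  0.016 -0.01 ]
```

View pics/l1.png

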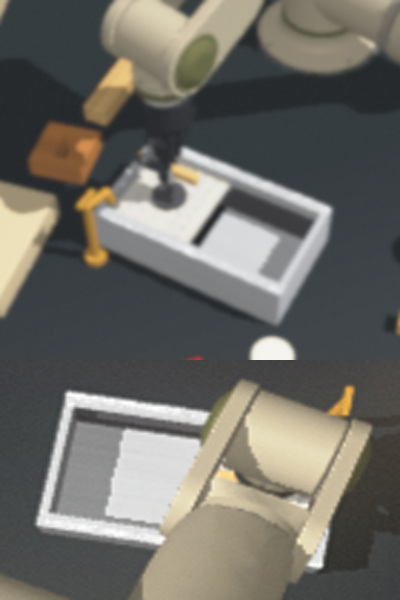

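The cover is lifted: the wrist carries about 3 N more, and the scene crop shows it raised at about (165,195). Next is the slide along +y.

```bash
python3 -m jog '[{"linear":[0.1,0,0],"roll":0},{"linear":[0.15,0,0],"roll":0},{"linear":[0.2,0,0],"roll":0},{"linear":[0.2,0,0],"roll":0},{"linear":[0.2,0,0],"roll":0},{"linear":[0.2,0,0],"roll":0},{"linear":[0.2,0,0],"roll":0},{"linear":[0.2,0,0],"roll":0},{"linear":[0.2,0,0],"roll":0},{"linear":[0.15,0,0],"roll":0},{"linear":[0.05,0,0],"roll":0},{"linear":[0,0,0],"roll":0}]'
python3 go.py .5517 .0297 .1106 79.3
```

```text
time_s: 24.73
position: [0.5384, -0.0378, 0.1105]
tool_rot: [[0.186, 0.982, -0.0], [0.982, -0.186, 0.0], [-0.0, -0.0, -1.0]]
ft_force: [1.2, 0.4, -5.8]
grip_width: 0.0128
gripper_force: 87.8
t 24.7333 pos [ 0.5384 -0.0378  0.1105] yaw 79.26 tilt 0.01 q6 -6.0
roll units -0.009 after-roll shift units [ 1.72   0.014 -0.003]
```

```bash
python3 -m jog '[{"linear":[0.1,0,0],"roll":0},{"linear":[0.2,0,0],"roll":0},{"linear":[0.25,0,0],"roll":0},{"linear":[0.25,0,0],"roll":0},{"linear":[0.25,0,0],"roll":0},{"linear":[0.2,0,0],"roll":0},{"linear":[0.2,0,0],"roll":0},{"linear":[0.15,0,0],"roll":0},{"linear":[0.1,0,0],"roll":0},{"linear":[0.05,0,0],"roll":0},{"linear":[0,0,0],"roll":0},{"linear":[0,0,0],"roll":0}]'
python3 go.py .5517 .0297 .1038 79.3
```

```text
time_s: 25.73
position: [0.5514, 0.0303, 0.1105]
tool_rot: [[0.187, 0.982, -0.0], [0.982, -0.187, -0.0], [-0.0, -0.0, -1.0]]
ft_force: [-1.7, 0.1, -6.2]
grip_width: 0.0123
gripper_force: 87.8
t 25.7333 pos [0.5514 0.0303 0.1105] yaw 79.21 tilt 0.01 q6 2.0
roll units -0.019 after-roll shift units [-0.013  0.009  0.167]
```

```bash
python3 -m jog '[{"linear":[0,0,0.05],"roll":0},{"linear":[0,0,0.05],"roll":0},{"linear":[0,0,0.05],"roll":0},{"linear":[0,0,0.04],"roll":0},{"linear":[0,0,0.03],"roll":0},{"linear":[0,0,0.01],"roll":0},{"linear":[0,0,0],"roll":0},{"linear":[0,0,0],"roll":0}]'
python3 -m jog '[{"linear":[0,0,0.01],"roll":0},{"linear":[0,0,0.01],"roll":0},{"linear":[0,0,0],"roll":0},{"linear":[0,0,0],"roll":0}]'
```

```text
time_s: 26.4
position: [0.5516, 0.0304, 0.1015]
tool_rot: [[0.187, 0.982, 0.0], [0.982, -0.187, -0.0], [0.0, 0.0, -1.0]]
ft_force: [0.5, 0.1, -2.8]
grip_width: 0.0125
gripper_force: 88.1
time_s: 26.73
position: [0.5517, 0.0304, 0.1008]
tool_rot: [[0.187, 0.982, 0.001], [0.982, -0.187, -0.0], [0.0, 0.001, -1.0]]
ft_force: [-0.2, -0.1, 0.2]
grip_width: 0.0126
gripper_force: 88.6
```

The flange rests at exactly the expected height (0.1008), so I can release and back away.

```bash
python3 -m jog '[{"linear":[0,0,0],"roll":0},{"linear":[0,0,0],"roll":0},{"linear":[0,0,0],"roll":0},{"linear":[0,0,0],"roll":0},{"linear":[0,0,0],"roll":0},{"linear":[0,0,0],"roll":0}]' 0.3
python3 -m jog '[{"linear":[0,0,-0.1],"roll":0},{"linear":[0,0,-0.3],"roll":0},{"linear":[0,0,-0.6],"roll":0},{"linear":[0,0,-0.8],"roll":0},{"linear":[0,0,-0.8],"roll":0},{"linear":[0,0,-0.6],"roll":0},{"linear":[0,0.5,0],"roll":0},{"linear":[0,-0.5,-0.6],"roll":0},{"linear":[0,-0.8,0],"roll":0},{"linear":[0,-0.8,0],"roll":0},{"linear":[0,-0.8,0],"roll":0},{"linear":[0,-0.8,0],"roll":0}]'
python3 -m jog '[{"linear":[0,-0.8,0],"roll":0},{"linear":[0,-0.8,0],"roll":0},{"linear":[0,-0.6,0],"roll":0},{"linear":[0,-0.2,0],"roll":0},{"linear":[0,0,0],"roll":0},{"linear":[0,0,0],"roll":0}]'
python3 - <<'E'
from h import *
a=optics.get_image("scene")[80:320,120:512];b=optics.get_image("top")[80:290,90:400]
cv2.imwrite("pics/f1.png",np.vstack([cv2.resize(a,(490,300)),cv2.resize(b,(443,300),interpolation=cv2.INTER_CUBIC)[:,:] if 0 else cv2.copyMakeBorder(cv2.resize(b,(443,300)),0,0,0,47,0)])[:,:,::-1])
E
```

```text
time_s: 27.23
position: [0.5515, 0.0304, 0.1006]
tool_rot: [[0.187, 0.982, 0.0], [0.982, -0.187, -0.0], [-0.0, 0.0, -1.0]]
ft_force: [-0.2, 0.2, 0.3]
grip_width: 0.0557
gripper_force: 0.0
time_s: 28.23
position: [0.4241, 0.0547, 0.2527]
tool_rot: [[0.187, 0.982, 0.0], [0.982, -0.187, -0.0], [-0.0, 0.0, -1.0]]
ft_force: [0.8, -0.0, 0.4]
grip_width: 0.0556
gripper_force: 0.0
time_s: 28.73
position: [0.3323, 0.0722, 0.253]
tool_rot: [[0.187, 0.982, 0.002], [0.982, -0.187, -0.0], [0.0, 0.002, -1.0]]
ft_force: [-0.2, 0.0, 0.5]
grip_width: 0.0554
gripper_force: 0.0
```

View pics/f1.png

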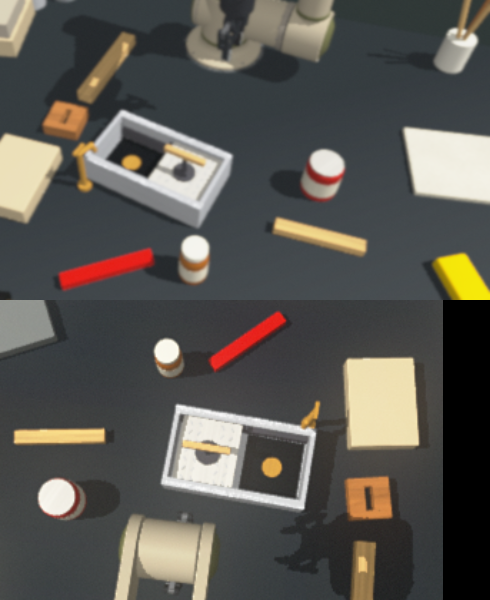

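The well is uncovered, with the cover flat on the upper ledges and the key upright in it at (205,450) in the lower view. The bar is on the bench at (60,437), and the tin, jar and slab haven't moved.

```bash
python3 -c "
from rig import env;print(env.close_job())"
```

```text
the job is handed in; nothing more can be done
None
```

The job is handed in at about 29 s of the 72 s allowed: the bar is on the bench clear of the trough, the cover is fully open and flat on the upper ledges with the key standing in its slot, and the tin, jar and slab look unmoved in the last pictures.

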